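# Balance two oil filters in the tray on the shop scale

### The arm

A 6-joint arm with a two-finger parallel gripper is mounted at the origin on the work surface. World frame = base frame: x ahead of the robot, y to its left, z up, the work surface at z = 0. Lengths are in mm, angles in rad, forces in N, time in s.
With the tool pointing down it reaches from about 350 to 975 mm from the base axis. Payload 7.1 kg.
Tool frame: the origin (TCP) lies at the very end of the fingers, on their centre line; the grasp point (between the pads) lies 19 mm behind it; z points along the fingers, x is the direction in which the jaws open and shut, and the axes are right-handed (so a half turn about z gives the same grasp; the last joint's range is limited). The gripper opens to 88 mm and grips with 3 to 60 N. Pads are 20 mm wide; open, the fingers measure 115 mm over their backs; the gripper's body (75 mm by 178 mm) begins 61 mm behind the grasp point.
Start: joints at [-1.337, 0.423, 1.63, -0, 1.089, -0.019], TCP at [156.341, -605.113, 222.675] pointing down, gripper open.
Joint ranges: [-3, 3], [-0.9, 2.11], [0.09, 2.58], [-1.31, 4.45], [0.11, 2.69], [-2.54, 2.54]. Speed limits (rad/s): [2.39, 2.39, 3.01, 3.14, 3.14, 3.14].

### API

Orientations are given as a rotation vector (axis times angle).
In Python, from workcell import * gives the robot as it stands.
- The arm moves only by the tool arm_command, never from a script. Its argument "increments" is a list of rows, each a list of 2 entries, a list of its own where there are three numbers: the shift along the tool's x, y, z in cm, then the turn about the tool's z in degrees. In form: [[[dx, dy, dz], turn], ...]. A call has 1 to 20 rows; each row shifts and turns the pose as measured when the row begins, along the tool's axes as they then stand; what a row does not reach is not made up. A row lasts 1/10 s, in which the tool goes at most 50 mm and 8.59 degrees, less where a joint would pass 70% of its speed; a pose out of reach is approached as far as the arm can. A call is refused whole if a number of a shift passes 5 or a number of a turn 8.59, either way. A call with a gripper value outside its range is refused whole. "gripper" is the opening, from 0 (shut) to 1 (fully open), set as the call begins (left out, the last holds). The fingers move at their own pace and stop on an object; the grip force is fixed at half the most. Time passes only in rows, so rows that do not move let the fingers close. It gives the time, the measured TCP pose, the force and the opening at its end, in the units of the state.
- get_obs(): the state, without advancing time (a new reading comes with each control period).
- get_image(name): name is "side" or "top" or "wrist"; returns the picture (384x512x3 uint8, red, green, blue); there is no depth.
- camera_params(name): a dict with "K" (3x3 intrinsics, pixels), "k1" (the pictures are not rectified: a ray, as slopes to the right and down, at radius r is drawn at 1 + k1 r^2 times it, then the intrinsics apply), "rvec" (rotation vector, rad) and "tvec" (3), from world to camera coordinates, as OpenCV has them; the wrist camera has in their place "T_tool_cam" (4x4, takes a point from camera to tool coordinates, whose origin is the TCP and whose axes are the tool frame's). Camera axes: x right, y down, z forward; pixel columns grow to the right and rows downward; lengths in mm; the calibration is good to about 2 mm. A picture is of the moment at which its call begins: read the wrist's pose just before it. camera_params takes no time and is no camera call.
- close_job(): hands the job in, once; it reports no verdict.
The state is a dict: "t": time; "qpos": joint angles; "qvel": joint speeds; "joint_torque": joint torques, N m; "ee_pos": TCP position; "orientation": TCP orientation; "ft_force": force on the tool from outside, world axes, zero at the start; "moment": the same for the moment, N m; "width": finger opening in mm.
Only numpy, scipy, OpenCV 4.12 (cv2) and the standard library are available. Lean on these libraries where they do the work, as an engineer would, in place of code of your own. Each camera call takes 0.05 s, during which the arm holds its last target.

### The job

Pack the two large oil filters into the light cardboard tray on the counter scale: stand one upright in the middle of each of its two compartments, so that the load is even. Set them down gently, without dropping them, and do not let the tray tip or slide on the small scale platform. Leave the small filter where it is.

Things in the scene. Friction and masses are not known exactly. Their poses are not given: they have to be found in the camera images.
- tray: light (0.12 kg) cardboard tray, loose and level on a scale's platform (150 mm square, 60 mm high); its ends overhang, so a load near one end tips it. Outside 160 (x) by 280 (y) by 35 mm high; walls, floor, partition 4 mm. The partition (y = 0, 30 mm high) makes two compartments, 152 (x) by 134 (y) mm, centred at x = 0, y = +69 and -69 mm. Origin: centre of underside, 4 mm below inner floor; z up
- filter_a_center (a point): one of the two large spin-on oil filters, alike and interchangeable: plain white-painted metal cylinder standing upright, 58 mm diameter (50 mm in the top 18 mm, with dark ribs round it), 78 mm tall, 0.25 to 0.42 kg. The point is its centre, on the axis, half-way up (39 mm above its underside); z is up along the axis
- filter_b_center (a point): one of the two large spin-on oil filters, alike and interchangeable: plain white-painted metal cylinder standing upright, 58 mm diameter (50 mm in the top 18 mm, with dark ribs round it), 78 mm tall, 0.25 to 0.42 kg. The point is its centre, on the axis, half-way up (39 mm above its underside); z is up along the axis
- filter_small_center (a point): the small oil filter, not wanted: same look as the large ones but 42 mm diameter, 50 mm tall, standing upright on the counter. The point is its centre, half-way up (25 mm above its underside)
There are look-alikes about, which are no part of the job. What is shaped like the part that bears filter_a_center but yellow is not meant. What is shaped like the part that bears filter_b_center but turquoise is not meant.

How it is judged (in metres and radians):
At the end, for the whole second after the job is handed in: One large filter stands upright (within 8 degrees) on the floor of each compartment, within about 20 mm of its middle both ways; the tray lies level (within 5 degrees) and within 20 mm of where it started; the small filter is within 30 mm of where it stood; all at rest (x of filter_a_center in the frame of tray between -0.022 and 0.022 m and z of filter_a_center in the frame of tray between 0.036 and 0.05 m and angle between each of filter_a_center, filter_b_center's own z axis and vertical below 0.14 rad and linear speed of each of filter_a, filter_b, tray below 0.02 m/s and x of filter_b_center in the frame of tray between -0.022 and 0.022 m and z of filter_b_center in the frame of tray between 0.036 and 0.05 m and ((y of filter_a_center in the frame of tray between 0.049 and 0.091 m and y of filter_b_center in the frame of tray between -0.091 and -0.049 m) or (y of filter_a_center in the frame of tray between -0.091 and -0.049 m and y of filter_b_center in the frame of tray between 0.049 and 0.091 m)) and angle between tray's own z axis and vertical below 0.09 rad and distance of tray from where it was at the start of the episode below 0.02 m and distance of filter_small_center from where it was at the start of the episode below 0.03 m); the robot touches nothing.
It fails at once if the tray tips by more than 9 degrees (angle between tray's own z axis and vertical above 0.16 rad).
It fails at once if the tray slides or is pushed more than 30 mm (distance of tray from where it was at the start of the episode above 0.03 m).
It fails at once if a filter is dropped into the tray (moving faster than 0.65 m/s just above its floor) ((horizontal distance between filter_a_center and tray below 0.14 m and z of filter_a_center in the frame of tray below 0.1 m and linear speed of filter_a above 0.65 m/s) or (horizontal distance between filter_b_center and tray below 0.14 m and z of filter_b_center in the frame of tray below 0.1 m and linear speed of filter_b above 0.65 m/s)).
It fails at once if the small filter is moved more than 50 mm (distance of filter_small_center from where it was at the start of the episode above 0.05 m).
It also fails if it takes over 59 s, if anything falls off the work surface, if the arm or the gripper's body presses on something with over 40 N, if the wrist force passes 120 N, or if a joint passes its speed limit or range.

## Working session

There is one attempt and no reset: what is moved stays moved. The work goes in short steps, Python scripts to look and compute and a tool call to move; the robot and the scene stay as the last step left them, time stands still between calls to the robot, and variables do not carry over. Pictures are saved under pics/ and viewed, and the job is handed in when it is done.

Besides the shell and the picture viewer there is one more tool, called after "Emit:" as name(argument=value, ...), one argument or row to a line, values as JSON. arm_command: Moves the arm, as the interface text tells. Its arguments: {"type":"object","properties":{"increments":{"type":"array","items":{"type":"array"}},"gripper":{"type":"number"}},"required":["increments"]}

```bash
mkdir -p pics
cat > s.py <<'E'
from workcell import *
import numpy as np, cv2
E
python3 - <<'E'
from s import *
for n in ["side","top","wrist"]:
    if n=="wrist":
        o=get_obs();print(o["t"],o["ee_pos"],o["orientation"],o["width"])
    im=get_image(n);cv2.imwrite(f"pics/{n}0.png",im[:,:,::-1]);np.save(f"{n}0.npy",im);print(n,camera_params(n))
E
```

```text
side {'K': array([[371.90967318,   0.        , 247.1120644 ],
       [  0.        , 371.90967318, 187.63525052],
       [  0.        ,   0.        ,   1.        ]]), 'k1': -0.07630373065189062, 'rvec': array([ 2.2059674 , -0.13327187,  0.06991509]), 'tvec': array([-498.52985667,  109.02458662,  873.81390648])}
top {'K': array([[420.01958051,   0.        , 255.37120279],
       [  0.        , 420.01958051, 188.64037067],
       [  0.        ,   0.        ,   1.        ]]), 'k1': -0.00874070829063283, 'rvec': array([ 2.13834145, -2.19022625,  0.09838258]), 'tvec': array([  52.91138283,  527.03766442, 1175.90563615])}
0.1 [ 156.22903195 -604.64277806  221.98312868] [-2.48309172e+00  1.92316577e+00  1.71601682e-03] 87.84570370989738
wrist {'K': array([[341.3083203 ,   0.        , 255.77790978],
       [  0.        , 341.3083203 , 187.74704335],
       [  0.        ,   0.        ,   1.        ]]), 'k1': -0.1022555269036138, 'T_tool_cam': array([[ 9.99999416e-01,  4.56671301e-05,  1.07940562e-03,
         2.27642944e-01],
       [-3.65612482e-04,  9.54461068e-01,  2.98335273e-01,
        -8.26584817e+01],
       [-1.01662652e-03, -2.98335494e-01,  9.54460528e-01,
        -1.62593201e+02],
       [ 0.00000000e+00,  0.00000000e+00,  0.00000000e+00,
         1.00000000e+00]])}
```

View pics/side0.png

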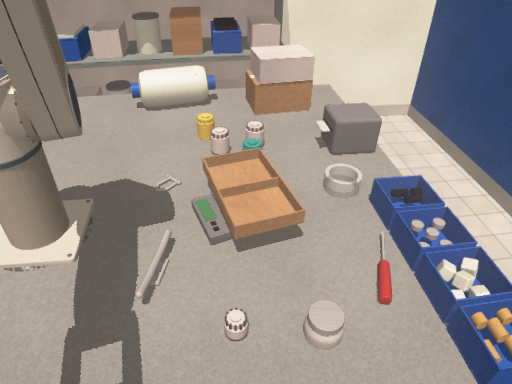

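View pics/top0.png

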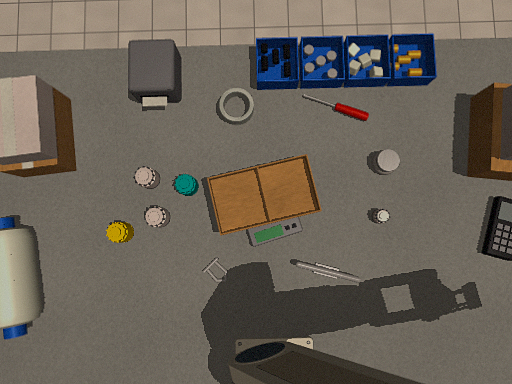

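View pics/wrist0.png

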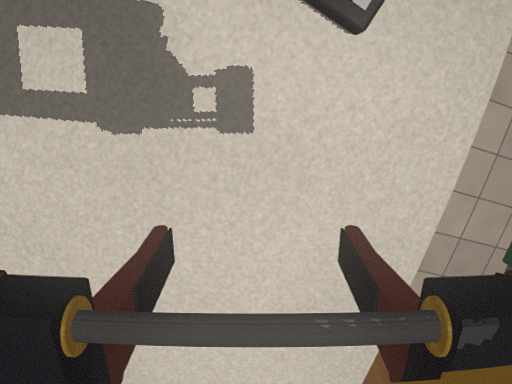

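Candidates in the top view are white ribbed (147,177), white ribbed (156,216), small white ribbed (382,216), plain grey can (388,161), yellow (119,232) and turquoise (185,184). The two whites at the left fit the description. I'll confirm that in an enlarged crop and measure.

```bash
cat >> s.py <<'E'
from scipy.spatial.transform import Rotation as R
def cam(n,o=None):
    p=camera_params(n)
    if n=="wrist":
        T=np.eye(4);T[:3,:3]=R.from_rotvec(o["orientation"]).as_matrix();T[:3,3]=o["ee_pos"]
        T=T@p["T_tool_cam"];return p,T[:3,:3],T[:3,3]
    Rm=R.from_rotvec(p["rvec"]).as_matrix();return p,Rm.T,-Rm.T@p["tvec"]
def pt(n,uv,z,o=None):
    p,Rw,c=cam(n,o);out=[]
    d=np.array([p["k1"],0,0,0,0.])
    xy=cv2.undistortPoints(np.array(uv,float).reshape(-1,1,2),p["K"],d)[:,0]
    r=(Rw@np.c_[xy,np.ones(len(xy))].T).T
    return c+r*((z-c[2])/r[:,2])[:,None]
def proj(n,X,o=None):
    p,Rw,c=cam(n,o);q=(np.atleast_2d(X)-c)@Rw
    return cv2.projectPoints(q,np.zeros(3),np.zeros(3),p["K"],np.array([p["k1"],0,0,0,0.]))[0][:,0]
E
python3 - <<'E'
from s import *
t=np.load("top0.npy");s=np.load("side0.npy")
a=cv2.resize(t[140:260,90:330],None,fx=3.3,fy=3.3,interpolation=cv2.INTER_CUBIC)
cv2.imwrite("pics/c1.png",a[:,:,::-1])
a=cv2.resize(s[90:250,170:330],None,fx=3.7,fy=3.7,interpolation=cv2.INTER_CUBIC)
cv2.imwrite("pics/c2.png",a[:,:,::-1])
for uv,z in [((147,177),78),((156,216),78),((382,216),50),((185,184),78)]:
    P=pt("top",[uv],z);print(P, proj("side",P))
print(pt("top",[(205,180),(307,156),(319,210),(220,233)],95))
E
```

```text
[[562.58867365 338.02472223  78.        ]] [[253.23558024 125.35580644]]
[[454.50201455 313.04427081  78.        ]] [[218.91285496 131.07814949]]
[[ 440.64594007 -310.47786741   50.        ]] [[233.67305551 315.09232655]]
[[540.54671677 233.03639758  78.        ]] [[250.55453886 142.45230703]]
[[ 548.12540728  175.60449688   95.        ]
 [ 606.97168661 -102.81075787   95.        ]
 [ 459.44935682 -129.70726694   95.        ]
 [ 404.29416043  137.03512223   95.        ]]
```

View pics/c1.png

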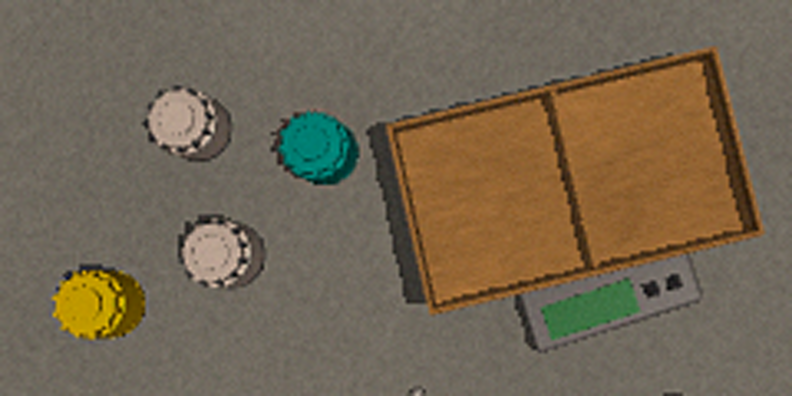

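View pics/c2.png

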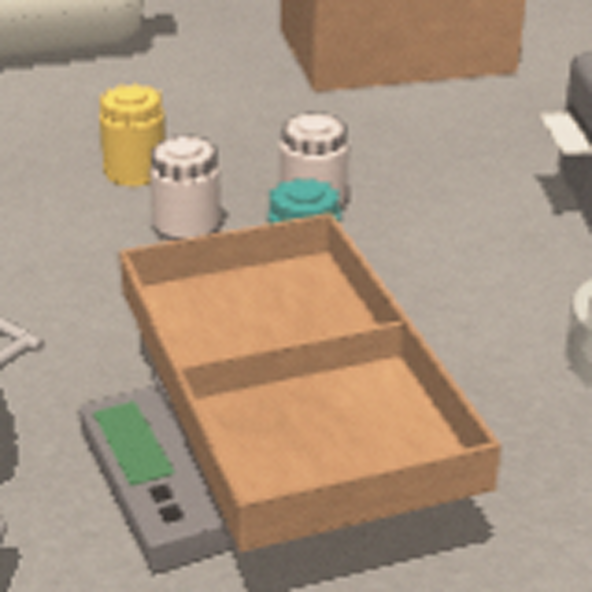

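Run:
```python
from s import *
t=np.load("top0.npy");hsv=cv2.cvtColor(t,cv2.COLOR_RGB2HSV)
print(hsv[177,147],hsv[200,235],hsv[160,120],hsv[184,185])
br=cv2.inRange(hsv,(5,80,40),(25,255,255));br[:,:190]=0;br[:,340:]=0;br[:145]=0;br[245:]=0
br=cv2.morphologyEx(br,cv2.MORPH_CLOSE,np.ones((5,5)))
c=max(cv2.findContours(br,0,2)[0],key=cv2.contourArea)
q=cv2.minAreaRect(c);print(q);b=cv2.boxPoints(q);P=pt("top",b,95);print(b,P)
ap=cv2.approxPolyDP(c,6,True)[:,0];print(ap);P=pt("top",ap,95);print(P,P.mean(0),[np.linalg.norm(P[i]-P[i-1]) for i in range(len(P))])
g=cv2.inRange(t,(165,140,130),(255,255,255))
for (u,v),z in [((147,177),78),((156,216),78),((382,216),50)]:
    m=np.zeros_like(g);m[v-18:v+18,u-18:u+18]=g[v-18:v+18,u-18:u+18]
    c=max(cv2.findContours(m,0,1)[0],key=cv2.contourArea)
    (cx,cy),r=cv2.minEnclosingCircle(c);X=pt("top",[(cx,cy),(cx+r,cy)],z);print(cx,cy,r,X[0],2*np.linalg.norm(X[1]-X[0]),proj("side",X[:1]))
o=get_obs();print(R.from_rotvec(o["orientation"]).as_matrix())
```

```text
[ 11  55 187] [ 15 159 149] [ 22  34 111] [ 86 255 128]
((263.66314697265625, 194.09140014648438), (59.77131652832031, 105.0596694946289), 76.55138397216797)
[[205.62312 177.24228]
 [307.80197 152.8082 ]
 [321.7032  210.94052]
 [219.52432 235.3746 ]] [[ 555.61882905  173.82731665   95.        ]
 [ 615.7121583  -105.30640393   95.        ]
 [ 456.7535087  -136.84961477   95.        ]
 [ 398.00808131  138.40317584   95.        ]]
[[307 154]
 [207 177]
 [220 235]
 [320 211]]
[[ 612.48156128 -103.00893133   95.        ]
 [ 556.18799645  170.0794051    95.        ]
 [ 398.9744927   137.11505547   95.        ]
 [ 456.70398938 -132.2821363    95.        ]] [506.08700995  17.97584824  95.        ] [np.float64(158.5041716733208), np.float64(278.8300646165168), np.float64(160.63229471658417), np.float64(275.5132332990334)]
142.9045867919922 175.614501953125 8.86578369140625 [566.73016056 349.38844097  78.        ] 49.157136521631145 [[254.05719564 123.63029886]]
154.82748413085938 216.2251434326172 9.716473579406738 [453.96310983 316.25963837  78.        ] 53.28937144546351 [[218.67146356 130.59124665]]
382.8928527832031 215.26785278320312 5.3929924964904785 [ 442.6190279  -313.06635971   50.        ] 29.964189846071864 [[234.94779032 316.24948262]]
[[ 2.50122496e-01 -9.68214158e-01 -2.85389128e-04]
 [-9.68213544e-01 -2.50122659e-01  1.09068257e-03]
 [-1.12739660e-03  3.51337101e-06 -9.99999364e-01]]
```

```bash
cat >> s.py <<'E'
def plan(wps,step=40.,turn=8.0,jaw0=None):
    """wps: list of (x,y,z,jawdeg[,step]); prints rows from the present pose"""
    o=get_obs();p=np.array(o["ee_pos"]);M=R.from_rotvec(o["orientation"]).as_matrix()
    a=np.degrees(np.arctan2(M[1,0],M[0,0]));rows=[]
    print("at",p.round(1),"jaw",round(a,1),"t",round(o["t"],2),"w",round(o["width"],1))
    for w in wps:
        T=np.array(w[:3],float);st=w[4] if len(w)>4 else step
        da=(w[3]-a+180)%360-180
        n=int(max(np.ceil(np.linalg.norm(T-p)/st),np.ceil(abs(da)/turn),1))
        for k in range(n):
            d=(T-p)/(n-k);dt=(w[3]-a+180)%360-180;dt/=(n-k)
            c,s=np.cos(np.radians(a)),np.sin(np.radians(a))
            x=np.array([c,s,0]);y=np.array([s,-c,0])
            r=[round(d@x/10,1),round(d@y/10,1),round(-d[2]/10,1)];q=round(-dt,1)
            rows.append([r,q]);p=p+10*(r[0]*x+r[1]*y+r[2]*np.array([0,0,-1]));a-=q
    print(len(rows),str(rows).replace(" ",""),"end",p.round(1),round(a,1))
E
python3 - <<'E'
from s import *
plan([(420,-150,210,-20,40),(456,310,180,12,40)])
E
```

```text
at [ 156.2 -604.7  222.1] jaw -75.5 t 0.15 w 87.9
26 [[[np.float64(-2.7),np.float64(-2.6),np.float64(0.1)],np.float64(-4.0)],[[np.float64(-2.5),np.float64(-2.8),np.float64(0.1)],np.float64(-4.0)],[[np.float64(-2.3),np.float64(-3.0),np.float64(0.1)],np.float64(-4.0)],[[np.float64(-2.1),np.float64(-3.1),np.float64(0.1)],np.float64(-4.0)],[[np.float64(-1.8),np.float64(-3.3),np.float64(0.1)],np.float64(-4.0)],[[np.float64(-1.6),np.float64(-3.4),np.float64(0.1)],np.float64(-3.9)],[[np.float64(-1.4),np.float64(-3.5),np.float64(0.1)],np.float64(-4.0)],[[np.float64(-1.1),np.float64(-3.6),np.float64(0.1)],np.float64(-3.9)],[[np.float64(-0.9),np.float64(-3.6),np.float64(0.1)],np.float64(-4.0)],[[np.float64(-0.6),np.float64(-3.7),np.float64(0.1)],np.float64(-3.9)],[[np.float64(-0.4),np.float64(-3.7),np.float64(0.1)],np.float64(-4.0)],[[np.float64(-0.1),np.float64(-3.8),np.float64(0.0)],np.float64(-3.9)],[[np.float64(0.2),np.float64(-3.8),np.float64(0.1)],np.float64(-4.0)],[[np.float64(0.4),np.float64(-3.7),np.float64(0.0)],np.float64(-3.9)],[[np.float64(-1.0),np.float64(-3.7),np.float64(0.3)],np.float64(-2.7)],[[np.float64(-0.9),np.float64(-3.7),np.float64(0.2)],np.float64(-2.7)],[[np.float64(-0.7),np.float64(-3.8),np.float64(0.3)],np.float64(-2.7)],[[np.float64(-0.5),np.float64(-3.8),np.float64(0.2)],np.float64(-2.7)],[[np.float64(-0.3),np.float64(-3.8),np.float64(0.3)],np.float64(-2.7)],[[np.float64(-0.1),np.float64(-3.9),np.float64(0.2)],np.float64(-2.6)],[[np.float64(0.0),np.float64(-3.8),np.float64(0.3)],np.float64(-2.7)],[[np.float64(0.2),np.float64(-3.8),np.float64(0.2)],np.float64(-2.6)],[[np.float64(0.4),np.float64(-3.8),np.float64(0.3)],np.float64(-2.7)],[[np.float64(0.6),np.float64(-3.8),np.float64(0.2)],np.float64(-2.6)],[[np.float64(0.8),np.float64(-3.8),np.float64(0.3)],np.float64(-2.7)],[[np.float64(0.9),np.float64(-3.8),np.float64(0.2)],np.float64(-2.6)]] end [456.  309.9 180.1] 12.0
```

Emit:
arm_command(
  increments=[
    [[-2.7,-2.6,0],-4],
    [[-2.5,-2.8,0],-4],
    [[-2.3,-3,0],-4],
    [[-2.1,-3.1,0],-4],
    [[-1.8,-3.3,0],-4],
    [[-1.6,-3.4,0],-4],
    [[-1.4,-3.5,0],-4],
    [[-1.1,-3.6,0],-4],
    [[-0.9,-3.6,0],-4],
    [[-0.6,-3.7,0],-4],
    [[-0.4,-3.7,0],-4],
    [[-0.1,-3.8,0],-4],
    [[0.2,-3.8,0],-4],
    [[0.4,-3.7,0],-4],
  ],
  gripper=1,
)

```text
t: 1.55
ee_pos: [417.4, -130.5, 220.5]
orientation: [-3.103, 0.484, 0.001]
ft_force: [-0.1, -0.5, 0.2]
width: 87.9
```

```bash
sed -i 's/r=\[round(d@x\/10,1),round(d@y\/10,1),round(-d\[2\]\/10,1)\];q=round(-dt,1)/r=[round(float(v),1) for v in (d@x\/10,d@y\/10,-d[2]\/10)];q=round(float(-dt),1)/' s.py
python3 - <<'E'
from s import *
plan([(456,310,180,12,40)])
E
```

```text
at [ 417.4 -130.5  220.5] jaw -17.7 t 1.55 w 87.9
12 [[[-0.8,-3.6,0.3],-2.5],[[-0.7,-3.6,0.3],-2.5],[[-0.5,-3.7,0.3],-2.5],[[-0.3,-3.7,0.3],-2.5],[[-0.2,-3.7,0.4],-2.5],[[-0.0,-3.7,0.3],-2.5],[[0.1,-3.7,0.4],-2.5],[[0.3,-3.6,0.3],-2.4],[[0.5,-3.6,0.4],-2.5],[[0.6,-3.6,0.3],-2.4],[[0.8,-3.6,0.4],-2.5],[[0.9,-3.6,0.3],-2.4]] end [455.8 309.8 180.5] 12.0
```

Emit:
arm_command(
  increments=[
    [[-0.8,-3.6,0.3],-2.5],
    [[-0.7,-3.6,0.3],-2.5],
    [[-0.5,-3.7,0.3],-2.5],
    [[-0.3,-3.7,0.3],-2.5],
    [[-0.2,-3.7,0.4],-2.5],
    [[0,-3.7,0.3],-2.5],
    [[0.1,-3.7,0.4],-2.5],
    [[0.3,-3.6,0.3],-2.5],
    [[0.5,-3.6,0.4],-2.5],
    [[0.6,-3.6,0.3],-2.5],
    [[0.8,-3.6,0.4],-2.5],
    [[0.9,-3.6,0.3],-2.5],
    [[0,0,0],0],
    [[0,0,0],0],
  ],
)

```text
t: 2.95
ee_pos: [450.2, 332.8, 178.5]
orientation: [3.118, 0.382, 0.003]
ft_force: [0.3, -0.3, 0.3]
width: 87.8
```

Run:
```python
from s import *
o=get_obs();im=get_image("wrist");cv2.imwrite("pics/w1.png",im[:,:,::-1]);np.save("w1.npy",im);np.save("o1.npy",o,allow_pickle=True)
plan([(456,312,180,12)])
print(proj("wrist",[[456,314,78],[565,345,78]],o))
```

```text
at [450.3 332.6 178.6] jaw 13.9 t 3.0 w 87.9
1 [[[0.1,2.1,-0.1],1.9]] end [456.3 312.5 179.6] 12.0
[[256.41924991 209.95762432]
 [391.87702323 205.37217536]]
```

View pics/w1.png

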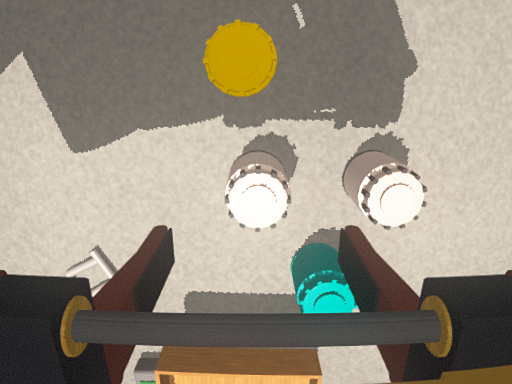

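B is white at (258,197) and A is white at (393,196). Yellow (240,58) and turquoise (325,290) are clearly other objects.

Run:
```python
from s import *
im=np.load("w1.npy");o=np.load("o1.npy",allow_pickle=True).item()
g=cv2.inRange(im,(225,205,195),(255,255,255))
for u,v in [(258,197),(393,196)]:
    m=np.zeros_like(g);m[v-38:v+38,u-38:u+38]=g[v-38:v+38,u-38:u+38]
    c=max(cv2.findContours(m,0,1)[0],key=cv2.contourArea)
    (cx,cy),r=cv2.minEnclosingCircle(c);X=pt("wrist",[(cx,cy),(cx+r,cy)],78,o);print(cx,cy,r,X[0],2*np.linalg.norm(X[1]-X[0]),proj("top",X[:1]),proj("side",X[:1]))
    print(pt("wrist",[(u,v)],78,o))
```

```text
254.14834594726562 206.3419189453125 36.41899108886719 [453.41666376 316.63652771  78.        ] 59.94255636104204 [[154.68993602 216.42859354]] [[218.4838619  130.54343003]]
[[454.50836267 325.27418462  78.        ]]
394.5 200.5 30.70026206970215 [565.62850841 349.60255741  78.        ] 53.84681267946994 [[142.82579195 176.01205706]] [[253.69929936 123.61801026]]
[[562.9317525  353.01359475  78.        ]]
```

Run:
```python
from s import *
im=np.load("w1.npy");t=np.load("top0.npy");s=np.load("side0.npy")
def cr(i,x,y,w,f): return cv2.resize(i[y:y+w,x:x+w],(400,400),interpolation=cv2.INTER_CUBIC)
a=np.hstack([cr(im,210,140,100,4),cr(t,130,190,50,8)])
cv2.imwrite("pics/c3.png",a[:,:,::-1])
```

```text
(no output)
```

View pics/c3.png

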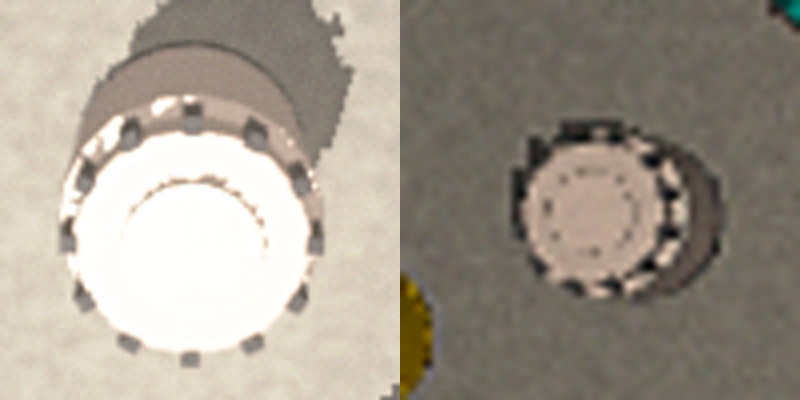

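Emit:
arm_command(
  increments=[
    [[0.2,1.3,1],1.9],
    [[0,0,0],0],
    [[0,0,0],0],
  ],
)

```text
t: 3.3
ee_pos: [455.6, 316.1, 167.7]
orientation: [3.125, 0.319, 0.002]
ft_force: [-0.3, -0.6, -0.2]
width: 87.6
```

Run:
```python
from s import *
plan([(455,320,75,12,20),(455,320,26,12,10)])
```

```text
at [455.6 316.1 167.7] jaw 11.6 t 3.3 w 87.6
10 [[[0.0,-0.1,1.9],-0.1],[[0.0,-0.1,1.8],-0.1],[[0.0,-0.1,1.9],-0.1],[[0.0,-0.0,1.8],-0.0],[[0.0,-0.1,1.9],-0.1],[[0.0,0.0,1.0],0.0],[[0.0,0.0,1.0],0.0],[[0.0,0.0,1.0],0.0],[[0.0,0.0,0.9],0.0],[[0.0,0.0,1.0],0.0]] end [454.8 320.   25.7] 12.0
```

Emit:
arm_command(
  increments=[
    [[0,-0.3,1.8],0],
    [[0,0,1.8],0],
    [[0,0,1.8],0],
    [[0,0,1.8],0],
    [[0,0,1.5],0],
    [[0,0,1],0],
    [[0,0,0],0],
  ],
)

```text
t: 4.0
ee_pos: [457.9, 314.4, 69.5]
orientation: [-3.126, -0.304, -0.007]
ft_force: [0.0, -0.2, 0.3]
width: 88.0
```

Emit:
arm_command(
  increments=[
    [[-0.1,-0.6,0.8],0],
    [[0,0,1],0],
    [[0,0,1],0],
    [[0,0,0.7],0],
    [[0,0,0],0],
    [[0,0,0],0],
  ],
)

```text
t: 4.6
ee_pos: [456.9, 321.1, 33.2]
orientation: [-3.125, -0.303, -0.011]
ft_force: [0.5, -0.1, 0.7]
width: 87.8
```

Emit:
arm_command(
  increments=[
    [[0,0,0.6],0],
    [[0,0,0],0],
  ],
)

```text
t: 4.8
ee_pos: [457.2, 321.3, 27.1]
orientation: [-3.125, -0.303, -0.011]
ft_force: [-0.1, -0.5, 0.7]
width: 87.8
```

Emit:
arm_command(
  increments=[
    [[0,0,0],0],
    [[0,0,0],0],
    [[0,0,0],0],
    [[0,0,0],0],
    [[0,0,0],0],
    [[0,0,0],0],
    [[0,0,0],0],
    [[0,0,0],0],
  ],
  gripper=0,
)

```text
t: 5.6
ee_pos: [457.2, 321.3, 27.5]
orientation: [-3.124, -0.303, -0.012]
ft_force: [0.3, -0.9, -1.7]
width: 57.8
```

Emit:
arm_command(
  increments=[
    [[0,0,-0.5],0],
    [[0,0,-1],0],
    [[0,0,-2],0],
    [[0,0,-2.5],0],
    [[0,0,-2.5],0],
    [[0,0,-2.5],0],
    [[0,0,-2.5],0],
    [[0,0,-1.5],0],
    [[0,0,-1],0],
    [[0,0,0],0],
  ],
)

```text
t: 6.6
ee_pos: [454.3, 319.5, 197.7]
orientation: [-3.125, -0.303, -0.009]
ft_force: [-0.2, 0.7, -3.2]
width: 57.4
```

Run:
```python
from s import *
o=get_obs();im=get_image("wrist");cv2.imwrite("pics/w2.png",im[:,:,::-1])
plan([(520,-49.5,205,12,25)])
print(get_obs()["ft_force"])
```

```text
at [453.9 319.3 196.9] jaw 11.1 t 6.65 w 57.6
15 [[[-0.0,2.5,-0.1],-0.1],[[-0.0,2.5,-0.1],-0.1],[[-0.1,2.5,-0.0],-0.1],[[-0.1,2.5,-0.1],-0.1],[[-0.1,2.5,-0.0],-0.0],[[-0.1,2.5,-0.1],-0.1],[[-0.1,2.5,-0.0],-0.0],[[-0.0,2.5,-0.1],-0.1],[[-0.1,2.5,-0.0],-0.0],[[-0.0,2.5,-0.1],-0.1],[[-0.1,2.5,-0.0],-0.0],[[-0.1,2.5,-0.1],-0.1],[[-0.0,2.5,-0.0],-0.0],[[-0.1,2.5,-0.1],-0.1],[[-0.0,2.5,-0.0],-0.0]] end [520.4 -49.9 204.9] 12.0
[ 0.7846942   1.66970172 -3.11922206]
```

View pics/w2.png

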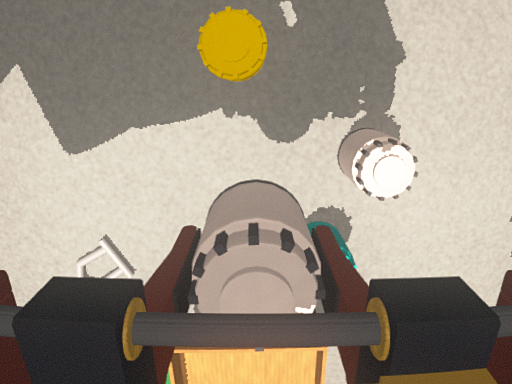

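Emit:
arm_command(
  increments=[
    [[0,1,0],0],
    [[0,2,0],0],
    [[0,2.5,0],0],
    [[0,2.5,0],0],
    [[0,2.5,0],0],
    [[0,2.5,0],0],
    [[0,2.5,0],0],
    [[-0.1,2.5,0],0],
    [[-0.1,2.5,0],0],
    [[-0.1,2.5,0],0],
    [[-0.1,2.5,0],0],
    [[-0.1,2.5,0],0],
    [[-0.1,2,0],0],
    [[-0.1,1.5,0],0],
    [[0,1,0],0],
    [[0,0,0],0],
    [[0,0,0],0],
  ],
)

```text
t: 8.35
ee_pos: [497.8, -24.7, 178.9]
orientation: [3.122, 0.302, -0.048]
ft_force: [0.1, 0.9, -3.4]
width: 57.8
```

Run:
```python
from s import *
for n in ["wrist","top","side"]:
    im=get_image(n);cv2.imwrite(f"pics/{n}3.png",im[:,:,::-1]);np.save(f"{n}3.npy",im)
plan([(520,-49.5,185,12,25)])
```

```text
at [498.2 -24.1 179.3] jaw 11.1 t 8.5 w 57.6
2 [[[0.8,1.5,-0.3],-0.4],[[0.8,1.4,-0.3],-0.5]] end [519.5 -49.4 185.3] 12.0
```

View pics/wrist3.png

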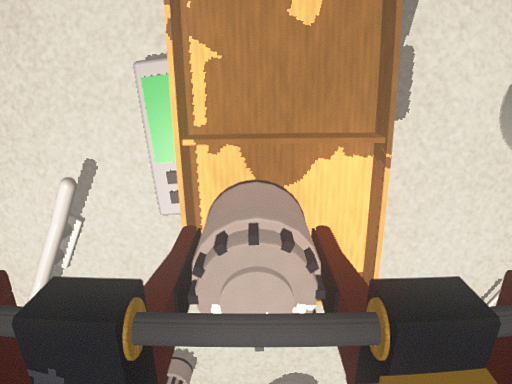

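View pics/side3.png

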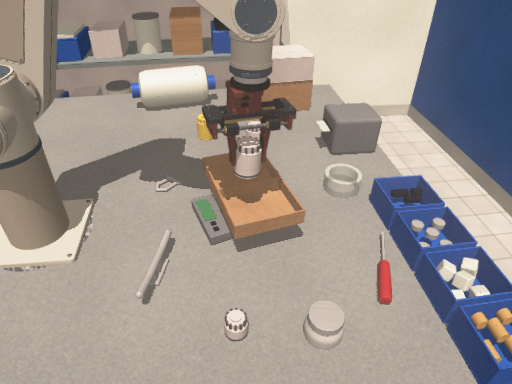

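Run:
```python
from s import *
o=get_obs();print(o["ee_pos"],R.from_rotvec(o["orientation"]).as_matrix()[:,2],o["qvel"].round(3) if hasattr(o["qvel"],'round') else o["qvel"])
P=pt("wrist",[(184,139),(386,139)],90,o);print(P,P.mean(0),np.linalg.norm(P[1]-P[0]))
P=pt("wrist",[(173,60),(392,60),(385,180)],95,o);print(P)
```

```text
[498.15857492 -24.13593057 179.34040998] [-0.02926088 -0.0076509  -0.99954253] [ 0.002 -0.002 -0.004 -0.    -0.    -0.002]
[[435.18948899   4.93822074  90.        ]
 [582.91748582  35.24466769  90.        ]] [509.05348741  20.09144422  90.        ] 150.80464772709405
[[420.67583248  59.63762913  95.        ]
 [569.44799357  89.67999023  95.        ]
 [589.6032266    5.66264588  95.        ]]
```

Emit:
arm_command(
  increments=[
    [[0.7,0.8,0],0],
    [[0.6,0.8,0],0],
    [[0.6,0.7,0],0],
    [[0.3,0.4,0],0],
    [[0,0,0],0],
    [[0,0,0],0],
  ],
)

```text
t: 9.1
ee_pos: [528.4, -47.1, 178.9]
orientation: [3.121, 0.308, -0.045]
ft_force: [-0.6, -0.3, -2.7]
width: 57.4
```

Run:
```python
from s import *
o=get_obs();print(R.from_rotvec(o["orientation"]).as_matrix()[:,2])
plan([(521,-50,110,12,15)])
```

```text
[-0.02790963 -0.00776293 -0.99958031]
at [528.4 -47.1 178.9] jaw 11.3 t 9.1 w 57.4
5 [[[-0.2,0.0,1.4],-0.1],[[-0.1,0.0,1.4],-0.2],[[-0.2,0.0,1.4],-0.1],[[-0.1,0.1,1.3],-0.2],[[-0.2,0.0,1.4],-0.1]] end [520.8 -49.7 109.9] 12.0
```

Emit:
arm_command(
  increments=[
    [[-0.4,0.1,0.5],0],
    [[0,0,1],0],
    [[0,0,1.2],0],
    [[0,0,1.2],0],
    [[0,0,1.2],0],
    [[0,0,0.8],0],
    [[0,0,0.4],0],
    [[0,0,0],0],
    [[0,0,0],0],
  ],
)

```text
t: 10.0
ee_pos: [520.4, -48.9, 108.8]
orientation: [3.122, 0.309, -0.051]
ft_force: [-0.2, 0.3, -2.1]
width: 57.7
```

Emit:
arm_command(
  increments=[
    [[0,0,0.4],0],
    [[0,0,0.4],0],
    [[0,0,0.3],0],
    [[0,0,0.1],0],
    [[0,0,0],0],
    [[0,0,0],0],
  ],
)

```text
t: 10.6
ee_pos: [521.2, -49.2, 97.1]
orientation: [3.121, 0.309, -0.046]
ft_force: [0.3, -0.3, -2.4]
width: 57.5
```

Emit:
arm_command(
  increments=[
    [[0,0,0.2],0],
    [[0,0,0.1],0],
    [[0,0,0],0],
    [[0,0,0],0],
  ],
)

```text
t: 11.0
ee_pos: [521.3, -49.2, 94.1]
orientation: [3.121, 0.309, -0.045]
ft_force: [0.4, -0.1, -2.8]
width: 57.5
```

Run:
```python
from s import *
im=get_image("side");cv2.imwrite("pics/s4.png",cv2.resize(im[130:260,170:330],None,fx=4.5,fy=4.5)[:,:,::-1])
```

```text
(no output)
```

View pics/s4.png

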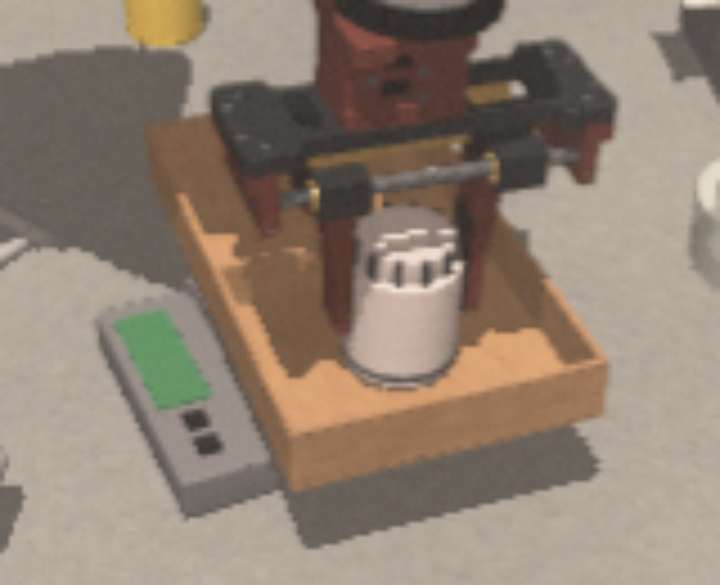

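Emit:
arm_command(
  increments=[
    [[0,0,0.1],0],
    [[0,0,0.1],0],
    [[0,0,0],0],
  ],
)

```text
t: 11.35
ee_pos: [521.4, -49.2, 92.4]
orientation: [3.121, 0.309, -0.045]
ft_force: [-0.6, 0.3, -1.3]
width: 57.6
```

Run:
```python
from s import *
o=get_obs();print(o["ee_pos"],o["ft_force"],o["moment"])
```

```text
[521.43323232 -49.23882516  92.40469166] [-0.55531666  0.33635069 -1.32102869] [-0.01801603  0.00613215 -0.06472711]
```

Emit:
arm_command(
  increments=[
    [[0,0,0.1],0],
    [[0,0,0],0],
  ],
)

```text
t: 11.55
ee_pos: [521.5, -49.3, 92.5]
orientation: [3.121, 0.309, -0.044]
ft_force: [-0.3, 0.7, -4.2]
width: 57.2
```

Emit:
arm_command(
  increments=[
    [[0,0,0.1],0],
    [[0,0,0.1],0],
    [[0,0,0],0],
  ],
)

```text
t: 11.85
ee_pos: [521.7, -49.4, 92.5]
orientation: [3.121, 0.309, -0.043]
ft_force: [0.3, 0.1, -3.6]
width: 57.5
```

Emit:
arm_command(
  increments=[
    [[0,0,0.2],0],
    [[0,0,0.2],0],
  ],
)

```text
t: 12.05
ee_pos: [521.5, -49.8, 91.5]
orientation: [3.12, 0.309, -0.044]
ft_force: [-11.7, 0.7, 30.7]
width: 57.4
```

Run:
```python
from s import *
for i in range(2):
  o=get_obs();print(o["ee_pos"],o["ft_force"],o["moment"])
  im=get_image("side")
cv2.imwrite("pics/s5.png",cv2.resize(im[130:260,170:330],None,fx=4.5,fy=4.5)[:,:,::-1])
```

```text
[521.50938222 -49.77202088  91.52541004] [-11.74562938   0.66066252  30.67344154] [0.28790237 1.73850093 0.00890385]
[521.51278178 -49.78226382  91.56402948] [-10.1144986   -0.21085182  25.49528674] [0.1466102  1.30907244 0.08326599]
```

View pics/s5.png

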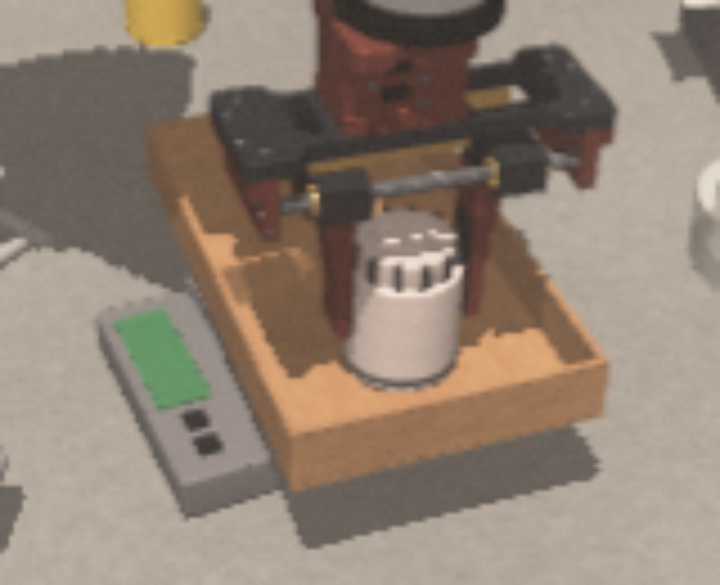

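Emit:
arm_command(
  increments=[
    [[0,0,-0.1],0],
    [[0,0,0],0],
  ],
)

```text
t: 12.35
ee_pos: [521.8, -49.8, 93.0]
orientation: [3.12, 0.309, -0.041]
ft_force: [-0.6, -0.1, -2.9]
width: 57.7
```

Emit:
arm_command(
  increments=[
    [[0,0,0],0],
    [[0,0,0],0],
    [[0,0,0],0],
    [[0,0,0],0],
  ],
  gripper=0.85,
)

```text
t: 12.75
ee_pos: [522.3, -49.9, 92.2]
orientation: [3.12, 0.309, -0.041]
ft_force: [-1.0, 0.3, -0.3]
width: 74.8
```

Emit:
arm_command(
  increments=[
    [[0,0,-0.5],0],
    [[0,0,-1],0],
    [[0,0,-1.5],0],
    [[0,0,-2],0],
    [[0,0,-2],0],
    [[0,0,-2],0],
    [[0,0,-1.5],0],
    [[0,0,-0.5],0],
    [[0,0,0],0],
  ],
)

```text
t: 13.65
ee_pos: [525.9, -48.8, 211.6]
orientation: [3.119, 0.309, -0.036]
ft_force: [0.3, -0.5, 0.4]
width: 74.5
```

Run:
```python
from s import *
o=get_obs();print(R.from_rotvec(o["orientation"]).as_matrix()[:,2])
im=get_image("wrist");cv2.imwrite("pics/w6.png",im[:,:,::-1]);np.save("w6.npy",im)
plan([(565,350,205,12,30)])
print(proj("wrist",[[521.4,-48.6,142],[507.5,19,90]],o))
```

```text
[-0.02226182 -0.00903519 -0.99971135]
at [525.7 -48.8 211.1] jaw 11.3 t 13.7 w 75.0
14 [[[0.8,-2.7,0.0],-0.0],[[0.8,-2.7,0.0],-0.1],[[0.8,-2.7,0.1],-0.0],[[0.8,-2.7,0.0],-0.1],[[0.9,-2.8,0.1],-0.0],[[0.9,-2.7,0.0],-0.1],[[0.9,-2.7,0.1],-0.0],[[0.8,-2.8,0.0],-0.1],[[0.9,-2.7,0.1],-0.0],[[0.9,-2.8,0.0],-0.1],[[0.8,-2.7,0.1],-0.0],[[0.9,-2.8,0.0],-0.1],[[0.8,-2.7,0.1],-0.0],[[0.9,-2.8,0.0],-0.1]] end [565.1 350.3 205.1] 12.0
[[251.45208623 198.12622667]
 [253.06199178  96.2943955 ]]
```

View pics/w6.png

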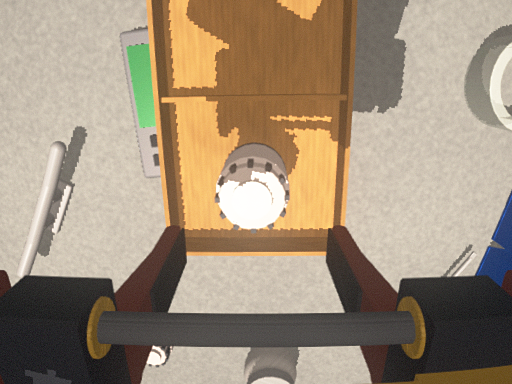

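First filter stands at (252,193), within about 5 px of the compartment middle, and the tray hasn't moved (partition at v≈97, expected 96). Next is A.

Emit:
arm_command(
  increments=[
    [[0.4,-1.5,0],0],
    [[0.8,-2.7,0],0],
    [[0.8,-2.7,0],0],
    [[0.8,-2.7,0],0],
    [[0.8,-2.7,0],0],
    [[0.8,-2.7,0],0],
    [[0.8,-2.7,0],0],
    [[0.8,-2.7,0],0],
    [[0.8,-2.7,0],0],
    [[0.8,-2.7,0],0],
    [[0.8,-2.7,0.1],0],
    [[0.8,-2.7,0.1],0],
    [[0.8,-2.5,0.1],0],
    [[0.4,-1.5,0],0],
    [[0,0,0],0],
    [[0,0,0],0],
  ],
  gripper=1,
)

```text
t: 15.3
ee_pos: [545.8, 342.2, 185.7]
orientation: [3.115, 0.31, -0.081]
ft_force: [0.8, -0.2, 1.0]
width: 88.4
```

Run:
```python
from s import *
o=get_obs();print(R.from_rotvec(o["orientation"]).as_matrix()[:,2])
im=get_image("wrist");cv2.imwrite("pics/w7.png",im[:,:,::-1]);np.save("w7.npy",im);np.save("o7.npy",o,allow_pickle=True)
plan([(565,350,150,12,30)])
print(proj("wrist",[[565,350,78]],o))
```

```text
[-0.05059361 -0.01567523 -0.9985963 ]
at [545.8 341.9 185.8] jaw 11.3 t 15.35 w 87.9
2 [[[1.0,-0.2,1.8],-0.3],[[1.0,-0.2,1.8],-0.4]] end [564.6 349.8 149.8] 12.0
[[287.04645701 179.868937  ]]
```

View pics/w7.png

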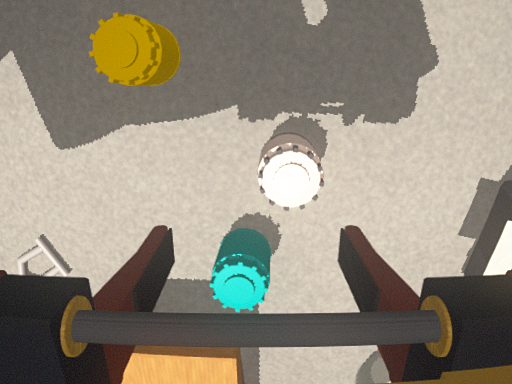

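Emit:
arm_command(
  increments=[
    [[0,0,0],-8],
    [[0,0,0],-8],
    [[0,0,0],-8],
    [[0,0,0],-8],
    [[0,0,0],-8],
    [[0,0,0],-8],
    [[0,0,0],-8],
    [[0,0,0],-8],
    [[0,0,0],-8],
    [[0,0,0],-8],
    [[0,0,0],-8],
    [[0,0,0],0],
    [[0,0,0],0],
  ],
)

```text
t: 16.65
ee_pos: [546.1, 323.4, 187.5]
orientation: [-1.966, -2.411, 0.075]
ft_force: [-0.2, 0.9, -0.2]
width: 87.5
```

Run:
```python
from s import *
o=get_obs();M=R.from_rotvec(o["orientation"]).as_matrix();print(M[:,2],o["qpos"],M.T@(np.array([567.,350.5,27])-o["ee_pos"])/10)
plan([(567,350.5,150,102,30)])
```

```text
[-0.05360621 -0.01885357 -0.99838415] [ 0.51108911  0.50134269  1.59303052  0.01095148  1.10325332 -1.26762804] [ 2.35989123  3.49199618 15.86105502]
at [546.1 323.4 187.5] jaw 101.6 t 16.65 w 87.5
2 [[[1.1,1.3,1.9],-0.2],[[1.1,1.3,1.9],-0.2]] end [567.1 350.2 149.5] 102.0
```

Emit:
arm_command(
  increments=[
    [[0.5,0.7,0],0],
    [[0.7,1,0],0],
    [[0.7,1,0.5],0],
    [[0.4,0.6,1],0],
    [[0,0,1.5],0],
    [[0,0,1.5],0],
    [[0,0,1.5],0],
    [[0,0,1],0],
    [[0,0,0.5],0],
    [[0,0,0],0],
    [[0,0,0],0],
  ],
)

```text
t: 17.75
ee_pos: [570.4, 352.0, 100.7]
orientation: [-1.975, -2.401, 0.083]
ft_force: [0.3, -1.6, -0.1]
width: 87.8
```

```bash
cat >> s.py <<'E'
def to(x,y,z):
    o=get_obs();M=R.from_rotvec(o["orientation"]).as_matrix();print(o["ee_pos"].round(1),M[:,2].round(4),(M.T@(np.array([x,y,z])-o["ee_pos"])/10).round(2),o["ft_force"].round(1))
E
python3 -c "
from s import *
to(567,350.5,27)"
```

```text
[570.4 352.  100.7] [-0.0579 -0.0213 -0.9981] [-0.01  0.09  7.38] [ 0.3 -1.6 -0.1]
```

Emit:
arm_command(
  increments=[
    [[0,0,1],0],
    [[0,0,1.2],0],
    [[0,0,1.2],0],
    [[0,0,1.2],0],
    [[0,0,0.8],0],
    [[0,0,0.4],0],
    [[0,0,0],0],
    [[0,0,0],0],
  ],
)

```text
t: 18.55
ee_pos: [567.4, 350.9, 38.5]
orientation: [-1.976, -2.402, 0.08]
ft_force: [-0.1, -0.3, 0.4]
width: 88.2
```

```bash
python3 -c "
from s import *
to(567,350.5,27)
im=get_image('side');cv2.imwrite('pics/s8.png',cv2.resize(im[60:200,170:330],None,fx=4.2,fy=4.2)[:,:,::-1])"
```

```text
[567.4 350.9  38.5] [-0.0564 -0.0205 -0.9982] [-0.02  0.02  1.15] [-0.1 -0.3  0.4]
```

View pics/s8.png

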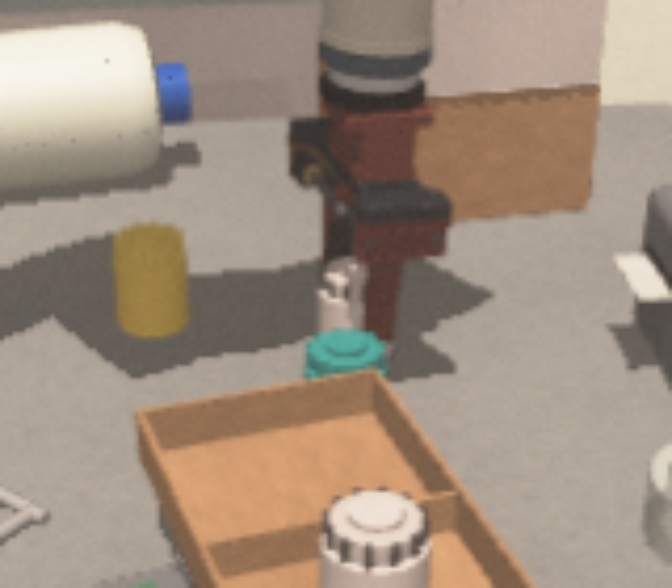

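The fingers straddle the white filter, which stands behind the turquoise one (turquoise about (345,350) in the crop, clear of the fingers). Next I lower the last 11 mm and grip.

Emit:
arm_command(
  increments=[
    [[0,0,0.6],0],
    [[0,0,0.4],0],
    [[0,0,0],0],
  ],
)

```text
t: 18.9
ee_pos: [567.6, 351.2, 29.0]
orientation: [-1.976, -2.403, 0.077]
ft_force: [0.1, 0.0, 0.2]
width: 88.2
```

Emit:
arm_command(
  increments=[
    [[0,0,0],0],
    [[0,0,0],0],
    [[0,0,0],0],
    [[0,0,0],0],
    [[0,0,0],0],
    [[0,0,0],0],
    [[0,0,0],0],
    [[0,0,0],0],
  ],
  gripper=0,
)

```text
t: 19.7
ee_pos: [567.9, 351.0, 29.4]
orientation: [-1.977, -2.403, 0.076]
ft_force: [-0.3, 0.2, -0.5]
width: 57.3
```

Emit:
arm_command(
  increments=[
    [[0,0,-0.5],0],
    [[0,0,-1],0],
    [[0,0,-1.5],0],
    [[0,0,-2],0],
    [[0,0,-2],0],
    [[0,0,-2],0],
    [[0,0,-2],0],
    [[0,0,-1.5],0],
    [[0,0,-1],0],
    [[0,0,-0.5],0],
    [[0,0,0],0],
    [[0,0,0],0],
  ],
)

```text
t: 20.9
ee_pos: [574.6, 353.6, 180.7]
orientation: [-1.976, -2.402, 0.077]
ft_force: [0.2, 0.7, -3.3]
width: 57.4
```

```bash
python3 -c "
from s import *
to(493.6,86.6,190)
im=get_image('wrist');cv2.imwrite('pics/w9.png',im[:,:,::-1])
im=get_image('side');cv2.imwrite('pics/s9.png',cv2.resize(im[60:200,170:330],None,fx=4.2,fy=4.2)[:,:,::-1])"
```

```text
[574.6 353.6 180.7] [-0.0547 -0.0194 -0.9983] [-24.64 -13.13   0.03] [ 0.2  0.7 -3.3]
```

View pics/w9.png

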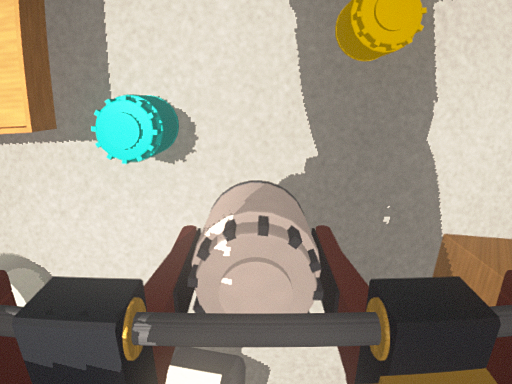

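View pics/s9.png

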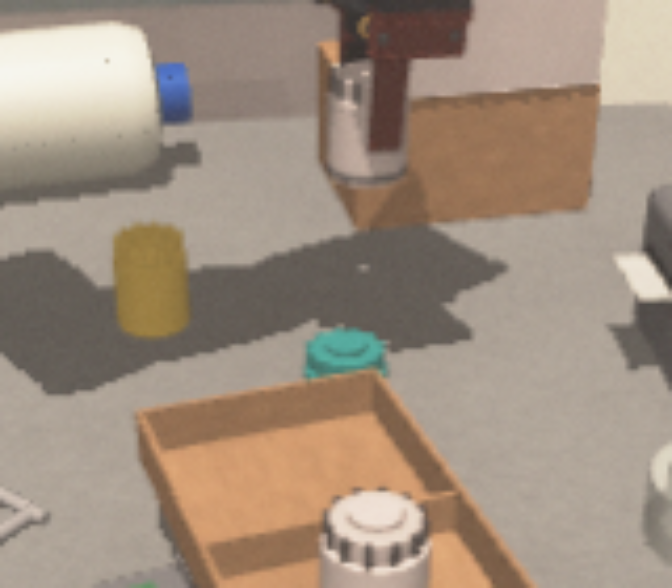

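Emit:
arm_command(
  increments=[
    [[-0.6,-0.3,-0.1],0],
    [[-1.2,-0.6,-0.1],0],
    [[-1.2,-0.6,-0.1],0],
    [[-1.2,-0.6,-0.1],0],
    [[-1.2,-0.6,-0.1],0],
    [[-1.2,-0.6,-0.1],0],
    [[-1.2,-0.6,-0.1],0],
    [[-1.2,-0.6,-0.1],0],
    [[-1.2,-0.6,-0.1],0],
    [[-1.2,-0.6,-0.1],0],
    [[-1.2,-0.6,-0.1],0],
    [[-1.2,-0.6,-0.1],0],
    [[-1.2,-0.6,0],0],
    [[-1.2,-0.6,0],0],
    [[-1.2,-0.6,0],0],
    [[-1.2,-0.6,0],0],
    [[-1.2,-0.6,0],0],
    [[-0.6,-0.3,0],0],
    [[0,0,0],0],
    [[0,0,0],0],
  ],
)

```text
t: 23.0
ee_pos: [507.7, 112.0, 200.7]
orientation: [-1.978, -2.399, 0.083]
ft_force: [-0.3, 0.7, -3.0]
width: 57.4
```

```bash
python3 -c "
from s import *
to(493.6,86.6,190)"
```

```text
[507.7 112.  200.7] [-0.0577 -0.0216 -0.9981] [-2.21 -1.8   1.21] [-0.3  0.7 -3. ]
```

Emit:
arm_command(
  increments=[
    [[-0.7,-0.3,0],0],
    [[-0.8,-0.3,0],0],
    [[-0.5,-0.3,0.3],0],
    [[-0.2,-0.1,0.8],0],
    [[0,0,1.2],0],
    [[0,0,1.2],0],
    [[0,0,1.2],0],
    [[0,0,0.8],0],
    [[0,0,0.4],0],
    [[0,0,0],0],
    [[0,0,0],0],
  ],
)

```text
t: 24.1
ee_pos: [497.5, 86.4, 135.8]
orientation: [-1.975, -2.4, 0.086]
ft_force: [-0.3, -0.7, -4.0]
width: 57.7
```

```bash
python3 -c "
from s import *
to(494,86.6,95)
for n in ['wrist','side']:
  im=get_image(n);cv2.imwrite(f'pics/{n}10.png',im[:,:,::-1])"
```

```text
[497.5  86.4 135.8] [-0.0602 -0.0217 -0.9979] [ 0.12 -0.08  4.09] [-0.3 -0.7 -4. ]
```

View pics/wrist10.png

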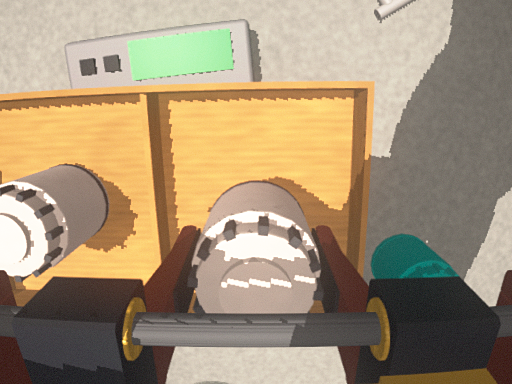

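View pics/side10.png

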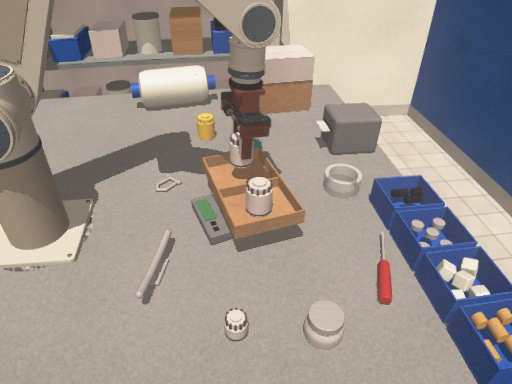

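Emit:
arm_command(
  increments=[
    [[0.1,-0.1,0.8],0],
    [[0,0,0.9],0],
    [[0,0,0.8],0],
    [[0,0,0.4],0],
    [[0,0,0.2],0],
    [[0,0,0],0],
    [[0,0,0],0],
  ],
)

```text
t: 24.9
ee_pos: [495.0, 86.7, 103.0]
orientation: [-1.976, -2.401, 0.083]
ft_force: [-0.0, -0.1, -2.9]
width: 57.8
```

Emit:
arm_command(
  increments=[
    [[0,0,0.3],0],
    [[0,0,0.2],0],
    [[0,0,0.1],0],
    [[0,0,0],0],
    [[0,0,0],0],
  ],
)

```text
t: 25.4
ee_pos: [495.2, 86.6, 97.2]
orientation: [-1.976, -2.402, 0.082]
ft_force: [0.0, 0.1, -4.3]
width: 57.6
```

Emit:
arm_command(
  increments=[
    [[0,0,0.1],0],
    [[0,0,0.1],0],
    [[0,0,0],0],
  ],
)

```text
t: 25.7
ee_pos: [495.2, 86.6, 95.2]
orientation: [-1.976, -2.402, 0.081]
ft_force: [0.1, -0.2, -4.4]
width: 57.5
```

Emit:
arm_command(
  increments=[
    [[0,0,0.1],0],
    [[0,0,0],0],
  ],
)

```text
t: 25.9
ee_pos: [495.2, 86.6, 94.1]
orientation: [-1.976, -2.402, 0.081]
ft_force: [-0.6, 0.7, -3.4]
width: 57.7
```

Emit:
arm_command(
  increments=[
    [[0,0,0.1],0],
    [[0,0,0],0],
  ],
)

```text
t: 26.1
ee_pos: [495.4, 86.6, 93.5]
orientation: [-1.977, -2.402, 0.08]
ft_force: [0.3, -0.3, -3.5]
width: 57.7
```

Emit:
arm_command(
  increments=[
    [[0,0,0.1],0],
    [[0,0,0],0],
  ],
)

```text
t: 26.3
ee_pos: [495.6, 86.6, 93.6]
orientation: [-1.977, -2.402, 0.08]
ft_force: [-0.2, -0.2, -4.7]
width: 57.4
```

```bash
python3 -c "
from s import *
to(494,86.6,95)
im=get_image('side');cv2.imwrite('pics/s11.png',cv2.resize(im[130:260,170:330],None,fx=4.5,fy=4.5)[:,:,::-1])"
```

```text
[495.6  86.6  93.6] [-0.0554 -0.0209 -0.9982] [ 0.03 -0.16 -0.13] [-0.2 -0.2 -4.7]
```

View pics/s11.png

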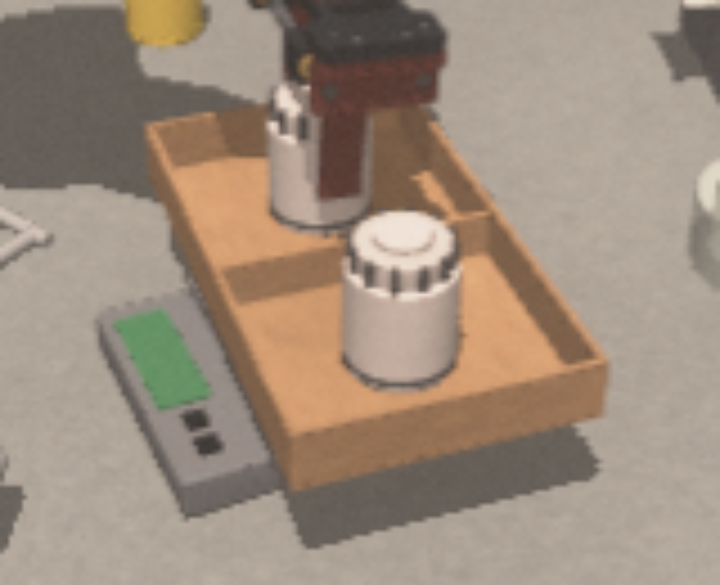

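Emit:
arm_command(
  increments=[
    [[0,0,0],0],
    [[0,0,0],0],
    [[0,0,0],0],
    [[0,0,0],0],
  ],
  gripper=0.85,
)

```text
t: 26.75
ee_pos: [496.5, 86.7, 93.8]
orientation: [-1.978, -2.403, 0.078]
ft_force: [-0.5, 0.8, -0.0]
width: 74.5
```

Emit:
arm_command(
  increments=[
    [[0,0,-0.3],0],
    [[0,0,-0.5],0],
    [[0,0,-1],0],
    [[0,0,-1.5],0],
    [[0,0,-1.5],0],
    [[0,0,-2],0],
    [[0,0,-2],0],
    [[0,0,-2],0],
    [[0,0,-1],0],
    [[0,0,0],0],
  ],
)

```text
t: 27.75
ee_pos: [503.6, 89.4, 221.7]
orientation: [-1.979, -2.405, 0.074]
ft_force: [0.2, -0.4, -0.0]
width: 74.8
```

```bash
python3 -c "
from s import *
to(494,86.6,95)
im=get_image('side');cv2.imwrite('pics/s12.png',cv2.resize(im[130:260,170:330],None,fx=4.5,fy=4.5)[:,:,::-1])
im=get_image('top');np.save('top12.npy',im);cv2.imwrite('pics/t12.png',cv2.resize(im[120:260,170:350],None,fx=4,fy=4)[:,:,::-1])"
```

```text
[503.6  89.4 221.7] [-0.0503 -0.0202 -0.9985] [ 0.04 -0.32 12.71] [ 0.2 -0.4 -0. ]
```

View pics/s12.png

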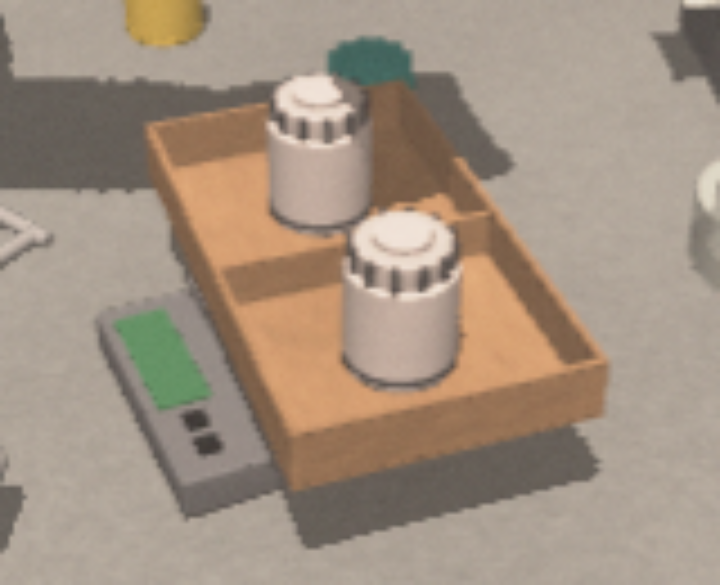

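View pics/t12.png

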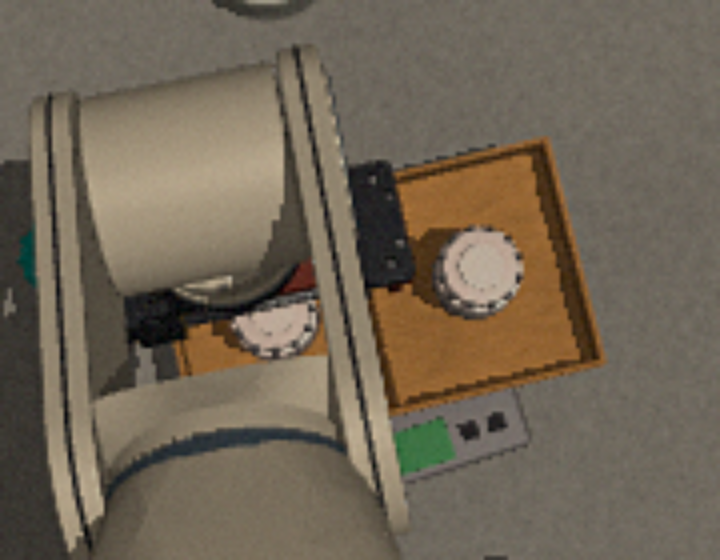

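Emit:
arm_command(
  increments=[
    [[1,0,-0.5],0],
    [[2,0,-0.5],0],
    [[2,0,-0.5],0],
    [[2,0,-0.5],0],
    [[2,0,-0.5],0],
    [[2,0,-0.5],0],
    [[2,0,-0.5],0],
    [[2,0,0],0],
    [[2,0,0],0],
    [[2,0,0],0],
    [[2,0,0],0],
    [[1,0,0],0],
    [[0,0,0],0],
    [[0,0,0],0],
  ],
)

```text
t: 29.25
ee_pos: [450.9, 318.1, 242.9]
orientation: [-1.969, -2.393, 0.11]
ft_force: [0.7, -1.5, -0.0]
width: 74.7
```

Run:
```python
from s import *
im=get_image('top');np.save('top13.npy',im);cv2.imwrite('pics/t13.png',cv2.resize(im[130:260,100:420],None,fx=2.5,fy=2.5)[:,:,::-1])
print(pt("side",[(259.3,183.3),(241,151.6)],142))
```

```text
[[521.52027322 -55.10325881 142.        ]
 [496.79071029  79.98315621 142.        ]]
```

View pics/t13.png

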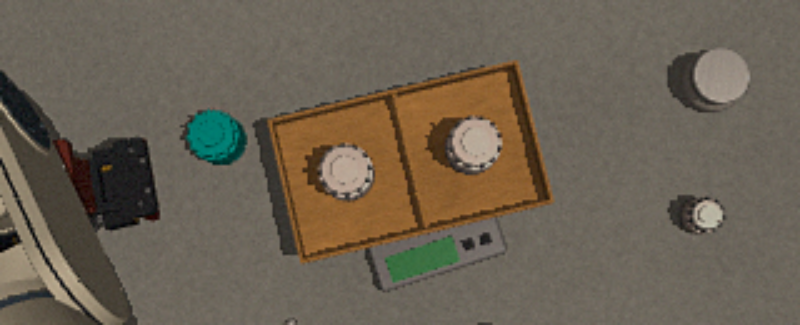

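Run:
```python
from s import *
P=pt("top",[(238.4,197.2),(289.6,185.6)],142);print(P)
th=np.radians(11.6);c=np.array([507.5,19]);ex=np.array([np.cos(th),np.sin(th)]);ey=np.array([-ex[1],ex[0]])
for p in P: print((p[:2]-c)@ex,(p[:2]-c)@ey)
for f in ["top0","top13"]:
    t=np.load(f+".npy");br=cv2.inRange(cv2.cvtColor(t,cv2.COLOR_RGB2HSV),(5,80,40),(25,255,255));br[:,:190]=0;br[:,340:]=0;br[:145]=0;br[245:]=0
    br=cv2.morphologyEx(br,cv2.MORPH_CLOSE,np.ones((5,5)))
    print(cv2.minAreaRect(max(cv2.findContours(br,0,2)[0],key=cv2.contourArea)))
```

```text
[[495.29596394  83.56753862 142.        ]
 [522.1805608  -49.56312577 142.        ]]
1.028334767952893 65.70272496274707
0.5941832123316358 -70.11467768857955
((263.66314697265625, 194.09140014648438), (59.77131652832031, 105.0596694946289), 76.55138397216797)
((263.5971984863281, 194.04551696777344), (59.766292572021484, 105.05191802978516), 76.4295654296875)
```

Both filters are within 4 mm of their compartment middles. The tray outline is unchanged and the robot is clear, so I'm handing in.

```bash
python3 -c "
from s import *
print(get_obs()['t'],close_job())"
```

```text
the job is handed in; nothing more can be done
29.3 None
```

I stood the two white large filters one in each tray compartment and handed the job in at 29.3 s. I did not touch the small, yellow or turquoise filters.

**Last checks, from the top camera after the arm had moved away:**
- **Filters:** they sit at about (1, +66) mm and (1, −70) mm in the tray frame, against targets of (0, ±69). Both look upright.
- **Tray:** its outline matches the first picture to within 0.1 px and 0.1 degrees.
- **Small filter:** it appears where it stood in the first picture, though I did not re-measure its position.

**What disagreed:**
- **Side camera:** it put both filters 4–6 mm further toward −y than the top camera. That is still inside the tolerance.
- **Tool tilt:** the tool leaned 2–3 degrees inward after the sideways moves. I worked around it by gripping the second filter with the jaws turned 90 degrees.
- **First set-down:** it briefly pressed with about 30 N at the wrist. I backed off about 1 mm before letting go, and the tray did not move.

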